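Put the handed-in shift kit on charge

TASK

The kit handed in at the end of the shift is piled up on the control desk: take the pile apart and lay each device flat, face up and fully home in the charging cradle shaped for it. Set the devices down gently without dropping or knocking any of them, and leave the mug and the pen pot standing where they are.

Things in the scene. Friction and masses are not known exactly. Their poses are not given: they have to be found in the camera images.
- puck: Call-button puck, top of the pile: white upright cylinder, 44 mm across, 28 mm high, about 70 g. Origin at the centre of its underside; z up at the start. It rests on the body-worn camera.
- camera: Body-worn camera, second from the top: mid-grey slab 84 x 54 x 26 mm (its x, y, z) with a flush round lens on its face, about 160 g. Origin at the centre of its underside; x is its long axis, z points up out of its face. It lies on the battery pack.
- battery: Radio battery pack, third from the top: dark-grey slab 118 x 60 x 24 mm (its x, y, z) with four small flush brass contacts on its face, about 220 g. Origin at the centre of its underside; x is its long axis, z points up out of its face. It lies on the terminal.
- terminal: Rugged handheld terminal, bottom of the pile: black slab 160 x 68 x 22 mm (its x, y, z) with a flush screen on its face, about 300 g. Origin at the centre of its underside; x is its long axis, z points up out of its face. It lies on the desk, the rest of the pile roughly centred on it, each layer turned a little.
- puck_cradle: Cradle for the call-button puck: round pale-grey dish on a 90 mm disc, fixed. Origin: centre of underside, on the desk; z up. Flat floor 8 mm above the desk, about 52 mm across; wall without gaps flares to 64 mm inside, 72 mm outside, at its rim, 18 mm above the desk: so grip the puck more than 12 mm above its underside.
- camera_cradle: Cradle for the body-worn camera (the smallest rectangular one): fixed pale-grey tray 108 x 78 mm (x long axis, y). Origin: centre of underside, on the desk; z up. Flat floor 8 mm above the desk; pocket 90 x 60 mm at the floor, flaring to 100 x 70 at the wall tops, 18 mm above the desk. Walls at both ends and 16 mm along each long side from the ends; mid-sides open to the floor for fingers. Contactless: device fits either way round.
- battery_cradle: Cradle for the radio battery pack (the middle-sized rectangular one): fixed pale-grey tray 142 x 84 mm (x long axis, y). Origin: centre of underside, on the desk; z up. Flat floor 8 mm above the desk; pocket 124 x 66 mm at the floor, flaring to 134 x 76 at the wall tops, 18 mm above the desk. Walls at both ends and 24 mm along each long side from the ends; mid-sides open to the floor for fingers. Contactless: device fits either way round.
- terminal_cradle: Cradle for the handheld terminal (the longest one): fixed pale-grey tray 184 x 92 mm (x long axis, y). Origin: centre of underside, on the desk; z up. Flat floor 8 mm above the desk; pocket 166 x 74 mm at the floor, flaring to 176 x 84 at the wall tops, 18 mm above the desk. Walls at both ends and 34 mm along each long side from the ends; mid-sides open to the floor for fingers. Contactless: device fits either way round.
- mug: Bystander: white mug, 80 mm across, 92 mm high, with a handle, standing loose at the left rear. Origin at the centre of its underside; z up.
- pen_pot: Bystander: square black pen pot, 72 mm wide, 98 mm high, its pens reaching to 150 mm, standing loose at the right rear. Origin at the centre of its underside; z up.
Things that resemble listed ones, but are neither listed nor needed, are in the scene too. What is shaped like the camera but orange is not meant.

How it is judged:
By the outcome, as a careful person would: the job done as asked, in the order asked, and still so for the second after the job is handed in, with the robot touching nothing.
It also fails if it takes over 112 s, if anything falls off the work surface, if the arm or the gripper's body presses on something with over 40 N, if the wrist force passes 120 N, or if a joint passes its speed limit or range.

ROBOT

A 6-joint arm with a two-finger parallel gripper is mounted at the origin on the work surface. World frame = base frame: x ahead of the robot, y to its left, z up, the work surface at z = 0. Lengths are in mm, angles in rad, forces in N, time in s.
With the tool pointing down it reaches from about 325 to 900 mm from the base axis. Payload 6.1 kg.
Tool frame: the origin (TCP) lies at the very end of the fingers, on their centre line; the grasp point (between the pads) lies bot.pinch_z behind it (bot.pinch_z is the distance from the TCP to the grasp point, in mm); z points along the fingers, y is the direction in which the jaws open and shut (so a half turn about z gives the same grasp; the last joint's range is limited). The gripper opens to 87 mm and grips with 3 to 60 N. Pads are 19 mm wide; open, the fingers measure 117 mm over their backs; the gripper's body (75 mm by 190 mm) begins 51 mm behind the grasp point.
Start: joints at [-1.459, 0.22, 1.526, -0, 1.395, -0.126], TCP at [147.221, -607.406, 222.538] pointing down, gripper open.
Joint ranges: [-2.98, 2.98], [-0.91, 2.08], [0.09, 2.57], [-1.24, 4.39], [0.2, 2.65], [-2.68, 2.68]. Speed limits (rad/s): [2.57, 2.57, 3.01, 3.14, 3.14, 3.14].

INTERFACE

Orientations are given as a rotation vector (axis times angle).
In Python, from bench import bot, viewer, job_done, nets gives the robot as it stands.
- The arm moves only by the tool send_rows, never from a script. Its argument "rows" is a list of rows, each an object with "fingers": the closure, from 0 (fully open) to 1 (shut); "xyz": the shift along the tool's x, y, z in mm, a list of three; "twist": the turn about the tool's z in rad. In form: [{"fingers": fingers, "xyz": [dx, dy, dz], "twist": twist}, ...]. A call has 1 to 10 rows; each row shifts and turns the commanded pose from where the row before left it, along the tool's axes as they then stand; what a row does not reach is not made up. A row lasts 1/10 s, in which the tool goes at most 50 mm and 8.59 degrees, less where a joint would pass 70% of its speed; a pose out of reach is approached as far as the arm can. A call is refused whole if a number of a shift passes 50 or a number of a turn 0.15, either way. A call with a gripper value outside its range is refused whole. The fingers move at their own pace and stop on an object; "newtons" is the grip in N (left out, the last holds). Time passes only in rows, so rows that do not move let the fingers close. It gives the time, the measured TCP pose, the force and the opening at its end, in the units of the state.
- bot.sense(): the state, without advancing time (a new reading comes with each control period).
- viewer.capture(name): name is "side" or "top" or "wrist"; returns (picture, depth): 400x640x3 uint8, red, green, blue; 400x640 float32, mm along the optical axis (not along the pixel's ray), 0 where there is no reading.
- viewer.camera_model(name): a dict with "fx", "fy", "cx", "cy" (pixels), "k1" (the pictures are not rectified: a ray, as slopes to the right and down, at radius r is drawn at 1 + k1 r^2 times it, then the intrinsics apply), "pose" (4x4, takes a point from camera to world coordinates). Camera axes: x right, y up, looking along -z (the intrinsics and any distortion apply to the point x, -y, -z); pixel columns grow to the right and rows downward; lengths in mm; the calibration is good to about 2 mm. A picture is of the moment at which its call begins: read the wrist's pose just before it. camera_model takes no time and is no camera call; for the wrist camera it gives the pose at the moment of the call.
- job_done(): hands the job in, once; it reports no verdict.
Trained networks look in the newest picture that a camera, given by its name, has taken for a name from the list of things; names that differ only in an ending like _2 or _b are one class to them, and where a whole thing is asked for, a point or a joint stands for the part that bears it (a point fixed in the world has none). Each returns a list of dicts, best first, with "confidence" (0 to 1); they miss things now and then, are a little off and sometimes report something else, mostly with a low value. They report only what shows in the picture. A call takes as long as a camera call. They do not tell look-alikes from the thing itself.
- nets.look_for(target, camera): "bbox" ([left, top, right, bottom] in pixels, round what is visible of it).
- nets.regions_of(target, camera): "region" (400x640 bool, what is visible of it) and "bbox" ([left, top, right, bottom] in pixels, round what is visible of it).
The state is a dict: "t": time; "joints": joint angles; "joint_velocities": joint speeds; "joint_efforts": joint torques, N m; "position": TCP position; "eef_rot": TCP orientation; "contact_force": force on the tool from outside, world axes, zero at the start; "ft_torque": the same for the moment, N m; "grip_width": opening from 0.0 (shut) to 1.0 (fully open).
Only numpy, scipy, OpenCV 4.12 (cv2) and the standard library are available. Lean on these libraries where they do the work, as an engineer would, in place of code of your own. Each camera call takes 0.05 s, during which the arm holds its last target.

## Working session

There is one attempt and no reset: what is moved stays moved. The work goes in short steps, Python scripts to look and compute and a tool call to move; the robot and the scene stay as the last step left them, time stands still between calls to the robot, and variables do not carry over. Pictures are saved under pics/ and viewed, and the job is handed in when it is done.

Besides the shell and the picture viewer there is one more tool, called after ">>>" as name(argument=value, ...), one argument or row to a line, values as JSON. send_rows: Moves the arm, as the interface text tells. Its arguments: {"type":"object","properties":{"rows":{"type":"array","items":{"type":"object","properties":{"fingers":{"type":"number"},"xyz":{"type":"array","items":{"type":"number"}},"twist":{"type":"number"}}}},"newtons":{"type":"number"}},"required":["rows"]}

```bash
ls; mkdir -p pics; cat > h.py <<'E'
import numpy as np, cv2
from bench import bot, viewer, job_done, nets
def cap(n,name):
    p,d=viewer.capture(n); cv2.imwrite(f'pics/{name}.png',p[:,:,::-1]); m=viewer.camera_model(n); np.savez(f'pics/{name}.npz',d=d,p=p,pose=m['pose'],k=[m[k] for k in('fx','fy','cx','cy','k1')]); return p,d,m
def cloud(d,m):
    h,w=d.shape; K=np.array([[m['fx'],0,m['cx']],[0,m['fy'],m['cy']],[0,0,1.]])
    u,v=np.meshgrid(np.arange(w),np.arange(h)); pts=np.stack([u,v],-1).reshape(-1,1,2).astype(float)
    q=cv2.undistortPoints(pts,K,np.array([m['k1'],0,0,0.])).reshape(h,w,2)
    P=np.stack([q[...,0]*d,-q[...,1]*d,-d],-1); T=np.array(m['pose'])
    W=P@T[:3,:3].T+T[:3,3]; W[d<=0]=np.nan; return W
E
python3 - <<'E'
from h import *
s=bot.sense(); print(s, bot.pinch_z)
for n in('top','side','wrist'):
    p,d,m=cap(n,n+'0'); print(n,m)
print(bot.sense()['t'])
E
```

```text
pics
{'t': 0.0, 'joints': array([-1.45910557e+00,  2.21234778e-01,  1.52762900e+00,  2.45543855e-05,
        1.39468572e+00, -1.26107415e-01]), 'joint_velocities': array([-0.00036769,  0.00075211, -0.00168221,  0.0011228 ,  0.00181615,
       -0.0004286 ]), 'joint_efforts': array([-2.62606063e-04, -4.94614756e+01, -3.87371850e+01,  6.98196539e-02,
        5.71835053e-02, -1.41228807e-04]), 'position': array([ 147.15675564, -606.7858127 ,  221.42242846]), 'eef_rot': array([-3.11747046e+00, -3.72414182e-01, -6.00851256e-05]), 'contact_force': array([-0.35797247,  0.14311915, -0.04157404]), 'ft_torque': array([ 0.03057299,  0.01459823, -0.03007873]), 'grip_width': 0.9962639767083327} 18.700000000000003
top {'fx': 464.94599802971896, 'fy': 464.94599802971896, 'cx': 313.3686063140261, 'cy': 196.34451650886095, 'k1': 0.031553423424882855, 'pose': array([[-1.49774341e-02,  9.93185845e-01, -1.15574880e-01,
         4.48007175e+02],
       [-9.99373965e-01, -1.85746775e-02, -3.01107743e-02,
        -3.05988516e+01],
       [-3.20523609e-02,  1.15051544e-01,  9.92842278e-01,
         1.3449251
[... 375 characters left out ...]
600e-01,
         6.37745607e+02],
       [ 1.17009338e-03,  6.54344704e-01,  7.56195503e-01,
         9.52793202e+02],
       [ 0.00000000e+00,  0.00000000e+00,  0.00000000e+00,
         1.00000000e+00]])}
wrist {'fx': 346.94424044352655, 'fy': 346.94424044352655, 'cx': 316.90862317767824, 'cy': 206.38083189576307, 'k1': -0.06907382266468336, 'pose': array([[ 2.35250937e-01,  9.37408203e-01,  2.56754468e-01,
         2.18173180e+02],
       [-9.71931540e-01,  2.27563395e-01,  5.96991071e-02,
        -5.91432927e+02],
       [-2.46548572e-03, -2.63592037e-01,  9.64631100e-01,
         3.83654289e+02],
       [ 0.00000000e+00,  0.00000000e+00,  0.00000000e+00,
         1.00000000e+00]])}
0.15
```

View pics/top0.png

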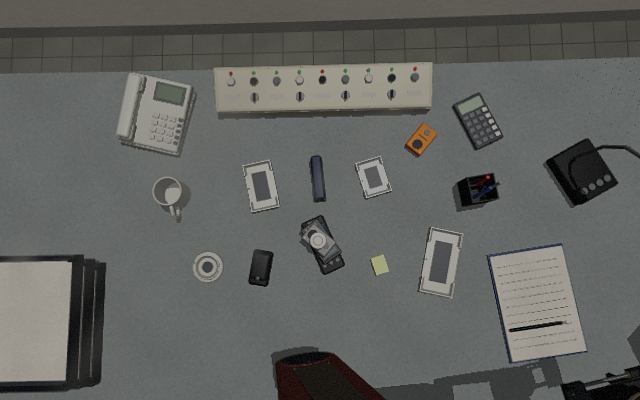

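View pics/side0.png

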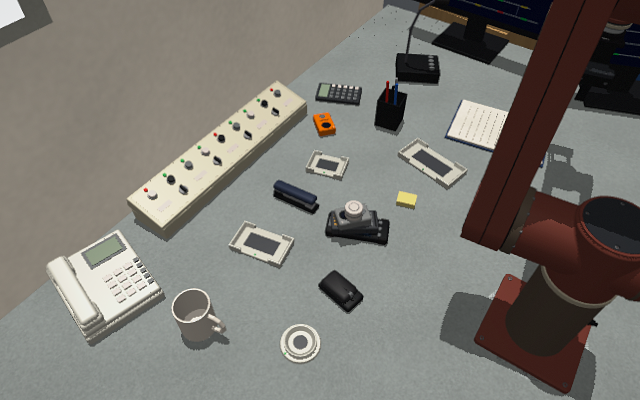

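View pics/wrist0.png

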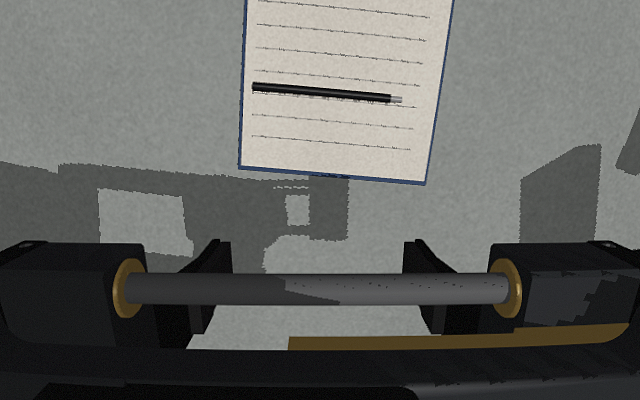

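The top picture shows the pile at about (320,243), with the puck cradle at (208,266), the camera cradle at (373,177), the battery cradle at (260,186) and the terminal cradle at (441,262). The mug is at (168,192) and the pen pot at (478,190). A stapler sits at (317,178), a black device at (261,267), and the orange look-alike at (421,140).

```bash
python3 - <<'E'
from h import *
p,d,m=cap('top','top1'); W=cloud(d,m)
print('desk z',np.nanmedian(W[290:330,150:250,2]))
out={}
for t in['puck','camera','battery','terminal','puck_cradle','camera_cradle','battery_cradle','terminal_cradle','mug','pen_pot']:
    for r in nets.regions_of(t,'top')[:2]:
        g=r['region']; P=W[g]; P=P[~np.isnan(P[:,0])]
        (c,s,a)=cv2.minAreaRect(P[:,:2].astype(np.float32))
        print(t,round(r['confidence'],2),r['bbox'],g.sum(),'c',np.round(c),'s',np.round(s),'a',round(a,1),'z',np.round(np.percentile(P[:,2],[5,50,95])))
print(bot.sense()['t'])
E
```

```text
desk z -1.2804498125632335
puck 0.76 [313.3, 231.1, 327.7, 251.2] 226 c [476.  -3.] s [45. 42.] a 17.5 z [ 73.  98. 103.]
puck 0.52 [300.8, 221.1, 343.5, 262.5] 324 c [474. -10.] s [118.  61.] a 35.3 z [39. 44. 49.]
camera 0.83 [300.4, 221.7, 333.6, 259.1] 292 c [477.  -3.] s [81. 51.] a 50.3 z [67. 70. 74.]
camera 0.69 [402.2, 124.6, 436.9, 157.8] 551 c [ 763. -303.] s [55. 85.] a 48.9 z [17. 24. 29.]
battery 0.89 [303.6, 219.7, 344.9, 263.1] 349 c [473. -10.] s [120.  62.] a 34.0 z [23. 44. 65.]
terminal 0.58 [303.2, 215.0, 348.4, 271.4] 470 c [467. -14.] s [163.  70.] a 25.3 z [14. 20. 26.]
puck_cradle 0.97 [191.8, 253.4, 224.6, 282.4] 768 c [408. 316.] s [89. 86.] a 42.6 z [-0.  7. 18.]
camera_cradle 0.58 [354.1, 158.4, 390.1, 196.5] 1051 c [ 659. -163.] s [112.  84.] a 16.2 z [ 1.  8. 17.]
camera_cradle 0.33 [190.1, 252.9, 223.4, 281.4] 746 c [407. 314.] s [87. 84.] a 44.5 z [ 0.  7. 18.]
battery_cradle 0.91 [243.5, 161.3, 280.6, 212.7] 1431 c [640. 165.] s [151.  89.] a 12.4 z [ 1.  7. 17.]
battery_cradle 0.35 [355.4, 156.2, 390.0, 195.6] 1013 c [ 660. -162.] s [115.  79.] a 16.8 z [ 1.  7. 17.]
terminal_cradle 0.66 [416.6, 228.9, 463.3, 301.5] 2242 c [ 411. -347.] s [100. 188.] a 77.4 z [ 2.  7. 17.]
mug 0.66 [153.3, 176.4, 190.1, 221.8] 1008 c [606. 412.] s [ 88. 101.] a 65.0 z [ 1. 43. 91.]
mug 0.63 [459.3, 177.0, 503.8, 202.6] 1106 c [ 616. -466.] s [ 83. 123.] a 7.4 z [ -0.  59. 133.]
pen_pot 0.58 [456.1, 173.2, 502.2, 202.3] 1093 c [ 615. -462.] s [ 82. 117.] a 11.4 z [ -0.  59. 128.]
0.7
```

>>> send_rows(
  rows=[
    {"fingers": 0,"xyz": [15,-18,-1],"twist": 0},
    {"fingers": 0,"xyz": [29,-36,-2],"twist": 0},
    {"fingers": 0,"xyz": [29,-36,-2],"twist": 0},
    {"fingers": 0,"xyz": [29,-36,-2],"twist": 0},
    {"fingers": 0,"xyz": [29,-36,-2],"twist": 0},
    {"fingers": 0,"xyz": [29,-36,-2],"twist": 0},
    {"fingers": 0,"xyz": [29,-36,-2],"twist": 0},
    {"fingers": 0,"xyz": [29,-36,-2],"twist": 0},
    {"fingers": 0,"xyz": [29,-36,-2],"twist": 0},
    {"fingers": 0,"xyz": [29,-36,-2],"twist": 0},
  ],
  newtons=20,
)

```text
t: 1.7
position: [335.3, -208.4, 242.0]
eef_rot: [3.119, 0.372, 0.002]
contact_force: [0.2, -0.7, 0.6]
grip_width: 0.998
```

```bash
cat >> h.py <<'E'
from scipy.spatial.transform import Rotation as R
def yaw(s):
    M=R.from_rotvec(s['eef_rot']).as_matrix(); return np.degrees(np.arctan2(M[1,0],M[0,0])),M
def go(x,y,z,yw=None):
    s=bot.sense(); a,M=yaw(s); d=M.T@(np.array([x,y,z])-s['position'])
    tw=0 if yw is None else -((yw-a+90)%180-90)
    print('pos',np.round(s['position'],1),'yaw %.1f'%a,'tool delta',np.round(d,1),'twist rad %.3f'%np.radians(tw),'t',s['t'],'grip %.3f'%s['grip_width'],'F',np.round(s['contact_force'],1),'j6 %.2f'%s['joints'][5])
E
python3 -c "
from h import *
go(422,-18,240)"
```

```text
pos [ 335.3 -208.4  242. ] yaw 13.6 tool delta [ 129.  -164.7    1.9] twist rad 0.000 t 1.7 grip 0.998 F [ 0.2 -0.7  0.6] j6 0.58
```

>>> send_rows(
  rows=[
    {"fingers": 0,"xyz": [29,-37,0],"twist": 0},
    {"fingers": 0,"xyz": [29,-37,0],"twist": 0},
    {"fingers": 0,"xyz": [29,-37,0],"twist": 0},
    {"fingers": 0,"xyz": [26,-34,0],"twist": 0},
    {"fingers": 0,"xyz": [16,-20,0],"twist": 0},
    {"fingers": 0,"xyz": [0,0,0],"twist": 0},
    {"fingers": 0,"xyz": [0,0,0],"twist": 0},
  ],
)

```text
t: 2.4
position: [421.3, -19.1, 241.5]
eef_rot: [3.119, 0.376, -0.001]
contact_force: [0.2, -0.7, -0.4]
grip_width: 1.003
```

```bash
python3 -c "
from h import *
go(422,-18,240)
p,d,m=cap('wrist','w1'); W=cloud(d,m)
for t in['puck','camera','battery','terminal']:
    for r in nets.regions_of(t,'wrist')[:1]:
        g=r['region']; P=W[g]; P=P[~np.isnan(P[:,0])]
        (c,s,a)=cv2.minAreaRect(P[:,:2].astype(np.float32))
        print(t,round(r['confidence'],2),r['bbox'],g.sum(),'c',np.round(c,1),'s',np.round(s),'a',round(a,1),'z',np.round(np.percentile(P[:,2],[5,50,95])))
"
```

```text
pos [421.3 -19.1 241.5] yaw 13.7 tool delta [ 1.  -0.9  1.5] twist rad 0.000 t 2.4 grip 1.003 F [ 0.2 -0.7 -0.4] j6 1.10
puck 0.92 [288.3, 102.7, 336.7, 154.0] 1990 c [475.7  -3.8] s [46. 42.] a 19.9 z [ 99. 100. 101.]
camera 0.69 [268.7, 73.5, 358.6, 171.7] 2969 c [476.5  -4.7] s [88. 62.] a 52.4 z [69. 72. 73.]
battery 0.92 [269.0, 64.6, 366.3, 190.9] 2003 c [477.4  -8.8] s [121.  59.] a 35.1 z [44. 46. 47.]
terminal 0.71 [279.6, 54.8, 363.6, 212.8] 2545 c [465.8 -14.7] s [168.  71.] a 22.7 z [18. 22. 23.]
```

View pics/w1.png

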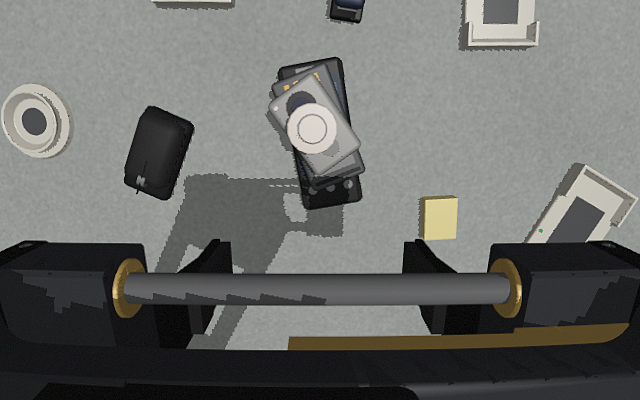

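```bash
python3 -c "
from h import *
go(475.7,-3.7,86)
z=np.load('pics/w1.npz'); m=dict(zip(('fx','fy','cx','cy','k1'),z['k'])); m['pose']=z['pose']; W=cloud(z['d'],m)
for t in['puck_cradle']:
    for r in nets.regions_of(t,'wrist')[:1]:
        g=r['region']; P=W[g]; P=P[~np.isnan(P[:,0])]
        for lo,hi in((5,30),(16,30)):
            Q=P[(P[:,2]>lo)&(P[:,2]<hi)]
            print(cv2.minEnclosingCircle(Q[:,:2].astype(np.float32)),len(Q), Q[:,:2].mean(0))
        print(t,r['confidence'],r['bbox'],np.percentile(P[:,2],[2,50,98]))
"
```

```text
pos [421.2 -20.3 241.6] yaw 13.5 tool delta [ 56.9  -3.4 155.6] twist rad 0.000 t 2.65 grip 0.998 F [ 1.  -0.7 -0. ] j6 1.10
((467.7848205566406, -14.776420593261719), 83.69029998779297) 2569 [455.75483193 -21.88543596]
((467.7628173828125, -14.01648235321045), 83.67057800292969) 2547 [455.57347315 -21.91866764]
puck_cradle 0.7 [274.4, 56.9, 364.9, 210.4] [15.7027186  21.50404169 23.99489875]
```

```bash
python3 -c "
from h import *
z=np.load('pics/w1.npz'); m=dict(zip(('fx','fy','cx','cy','k1'),z['k'])); m['pose']=z['pose']; W=cloud(z['d'],m)
P=W[78:165,:80].reshape(-1,3); 
for lo,hi in((2,30),(14.5,30)):
    Q=P[(P[:,2]>lo)&(P[:,2]<hi)].astype(np.float32); print(lo,len(Q),cv2.minEnclosingCircle(Q[:,:2]),Q.mean(0),cv2.minAreaRect(Q[:,:2]))
"
```

```text
Traceback (most recent call last):
cv2.error: OpenCV(4.12.0) /io/opencv/modules/imgproc/src/shapedescr.cpp:201: error: (-215:Assertion failed) count >= 0 && (depth == CV_32F || depth == CV_32S) in function 'minEnclosingCircle'
```

>>> send_rows(
  rows=[
    {"fingers": 0,"xyz": [19,-1,30],"twist": 0},
    {"fingers": 0,"xyz": [19,-1,35],"twist": 0},
    {"fingers": 0,"xyz": [19,-1,35],"twist": 0},
    {"fingers": 0,"xyz": [0,0,25],"twist": 0},
    {"fingers": 0,"xyz": [0,0,15],"twist": 0},
    {"fingers": 0,"xyz": [0,0,10],"twist": 0},
    {"fingers": 0,"xyz": [0,0,5],"twist": 0},
    {"fingers": 0,"xyz": [0,0,0],"twist": 0},
  ],
)

```text
t: 3.5
position: [476.0, -3.3, 86.5]
eef_rot: [-3.119, -0.372, 0.0]
contact_force: [-0.7, -1.6, -0.7]
grip_width: 1.0
```

```bash
python3 -c "
from h import *
go(475.7,-3.7,86)"
```

```text
pos [476.   -3.3  86.5] yaw 13.6 tool delta [-0.4  0.3  0.5] twist rad 0.000 t 3.5 grip 1.000 F [-0.7 -1.6 -0.7] j6 1.16
```

>>> send_rows(
  newtons=12,
  rows=[
    {"fingers": 0.3,"xyz": [0,0,0],"twist": 0},
    {"fingers": 0.45,"xyz": [0,0,0],"twist": 0},
    {"fingers": 0.8,"xyz": [0,0,0],"twist": 0},
    {"fingers": 0.8,"xyz": [0,0,0],"twist": 0},
    {"fingers": 0.8,"xyz": [0,0,0],"twist": 0},
    {"fingers": 0.8,"xyz": [0,0,0],"twist": 0},
  ],
)

```text
t: 4.1
position: [476.1, -2.9, 86.6]
eef_rot: [3.119, 0.373, 0.0]
contact_force: [0.0, 0.5, 0.2]
grip_width: 0.537
```

```bash
python3 -c "
from h import *
z=np.load('pics/w1.npz'); m=dict(zip(('fx','fy','cx','cy','k1'),z['k'])); m['pose']=z['pose']; W=cloud(z['d'],m)
P=W[78:165,:80].reshape(-1,3); 
for lo,hi in((2,30),(14.5,30)):
    Q=np.ascontiguousarray(P[(P[:,2]>lo)&(P[:,2]<hi)][:,:2].astype(np.float32)); print(lo,len(Q),cv2.minEnclosingCircle(Q),Q.mean(0),cv2.minAreaRect(Q))
go(408,315,150)
"
```

```text
2 4179 ((408.22918701171875, 310.1263732910156), 66.5869369506836) [411.07074 312.3268 ] ((409.0853271484375, 314.1689147949219), (98.64291381835938, 104.29405975341797), 8.285360336303711)
14.5 820 ((409.5397033691406, 317.34796142578125), 36.23248291015625) [408.80423 322.2029 ] ((409.6663513183594, 316.8031921386719), (71.32733154296875, 70.41551208496094), 60.775699615478516)
pos [476.1  -2.9  86.6] yaw 13.6 tool delta [   8.7 -325.   -63.4] twist rad 0.000 t 4.1 grip 0.537 F [0.  0.5 0.2] j6 1.16
```

>>> send_rows(
  rows=[
    {"fingers": 0.8,"xyz": [0,0,0],"twist": 0},
    {"fingers": 0.8,"xyz": [0,0,0],"twist": 0},
    {"fingers": 0.8,"xyz": [0,0,-5],"twist": 0},
    {"fingers": 0.8,"xyz": [0,0,-15],"twist": 0},
    {"fingers": 0.8,"xyz": [0,0,-25],"twist": 0},
  ],
)

```text
t: 4.6
position: [474.4, -2.7, 130.5]
eef_rot: [-3.118, -0.373, 0.006]
contact_force: [-0.0, 0.1, -1.3]
grip_width: 0.498
```

```bash
python3 -c "
from h import *
go(409,316.5,130)
cap('side','s1'); cap('wrist','w2')
"
```

```text
pos [474.4  -2.7 130.5] yaw 13.6 tool delta [  11.6 -325.7    0.9] twist rad 0.000 t 4.6 grip 0.498 F [-0.   0.1 -1.3] j6 1.16
```

View pics/s1.png

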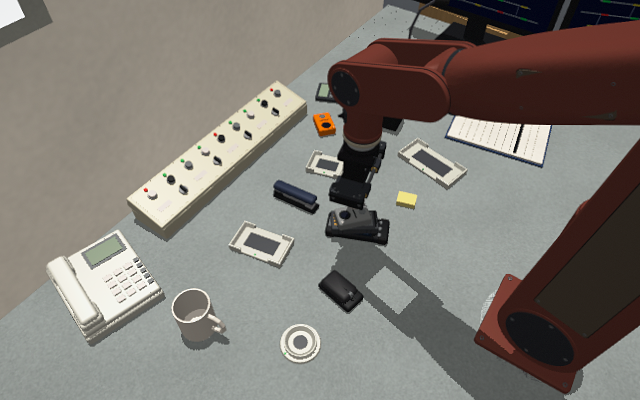

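View pics/w2.png

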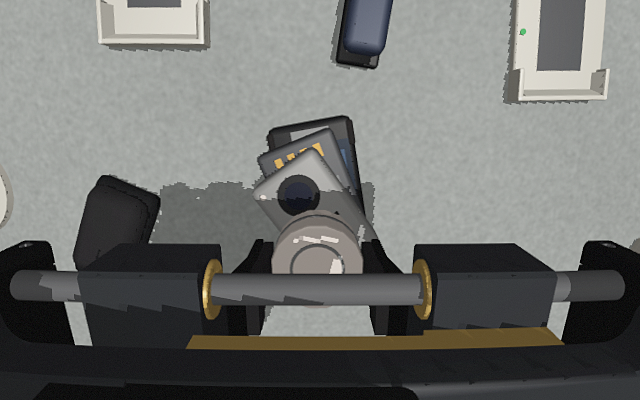

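The wrist picture shows the puck held upright between the fingers at about (317,245). The camera, battery and terminal underneath have not been disturbed.

>>> send_rows(
  rows=[
    {"fingers": 0.8,"xyz": [1,-15,0],"twist": 0},
    {"fingers": 0.8,"xyz": [1,-30,0],"twist": 0},
    {"fingers": 0.8,"xyz": [2,-40,0],"twist": 0},
    {"fingers": 0.8,"xyz": [2,-45,0],"twist": 0},
    {"fingers": 0.8,"xyz": [2,-45,0],"twist": 0},
    {"fingers": 0.8,"xyz": [2,-45,0],"twist": 0},
    {"fingers": 0.8,"xyz": [1,-45,0],"twist": 0},
    {"fingers": 0.8,"xyz": [1,-35,0],"twist": 0},
    {"fingers": 0.8,"xyz": [0,-18,0],"twist": 0},
    {"fingers": 0.8,"xyz": [0,-7,10],"twist": 0},
  ],
)

```text
t: 5.7
position: [411.2, 317.9, 121.8]
eef_rot: [-3.118, -0.377, -0.003]
contact_force: [-0.2, 0.2, -0.4]
grip_width: 0.499
```

```bash
python3 -c "
from h import *
go(409.3,317,22.5)
"
```

```text
pos [411.2 317.9 121.8] yaw 13.8 tool delta [-2.3  0.4 99.3] twist rad 0.000 t 5.7 grip 0.499 F [-0.2  0.2 -0.4] j6 1.84
```

>>> send_rows(
  rows=[
    {"fingers": 0.8,"xyz": [-1,0,25],"twist": 0},
    {"fingers": 0.8,"xyz": [-1,0,25],"twist": 0},
    {"fingers": 0.8,"xyz": [0,0,20],"twist": 0},
    {"fingers": 0.8,"xyz": [0,0,10],"twist": 0},
    {"fingers": 0.8,"xyz": [0,0,0],"twist": 0},
    {"fingers": 0.8,"xyz": [0,0,0],"twist": 0},
  ],
)

```text
t: 6.3
position: [409.7, 315.0, 41.7]
eef_rot: [3.12, 0.372, 0.0]
contact_force: [0.5, 0.7, -1.3]
grip_width: 0.498
```

```bash
python3 -c "
from h import *
go(409.3,317,22.5)
p,d,m=cap('wrist','w3'); p,d,m=cap('side','s3')
"
```

```text
pos [409.7 315.   41.7] yaw 13.6 tool delta [ 0.1 -2.  19.2] twist rad 0.000 t 6.3 grip 0.498 F [ 0.5  0.7 -1.3] j6 1.84
```

View pics/w3.png

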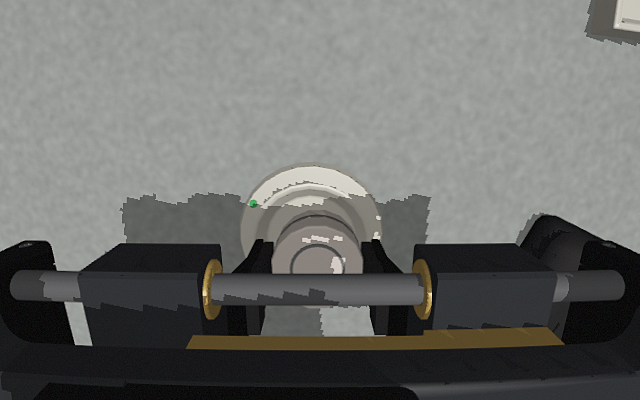

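View pics/s3.png

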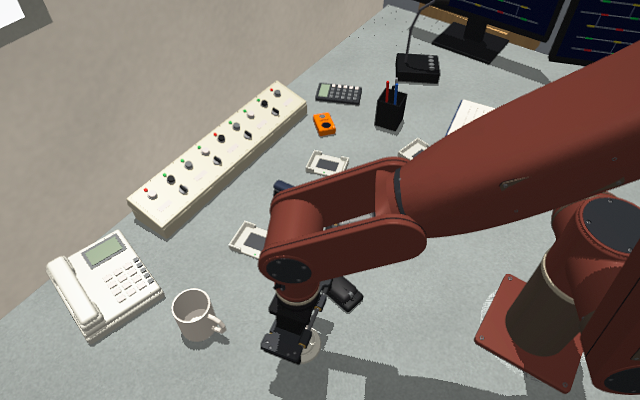

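>>> send_rows(
  rows=[
    {"fingers": 0.8,"xyz": [0,-2,5],"twist": 0},
    {"fingers": 0.8,"xyz": [0,0,6],"twist": 0},
    {"fingers": 0.8,"xyz": [0,0,4],"twist": 0},
    {"fingers": 0.8,"xyz": [0,0,2],"twist": 0},
    {"fingers": 0.8,"xyz": [0,0,1.5],"twist": 0},
    {"fingers": 0.8,"xyz": [0,0,0],"twist": 0},
    {"fingers": 0.8,"xyz": [0,0,0],"twist": 0},
  ],
)

```text
t: 7.1
position: [408.8, 317.3, 23.1]
eef_rot: [-3.119, -0.373, -0.0]
contact_force: [0.2, 0.5, -1.3]
grip_width: 0.501
```

```bash
python3 -c "
from h import *
go(409.3,317,22.5)
"
```

```text
pos [408.8 317.3  23.1] yaw 13.6 tool delta [0.4 0.4 0.6] twist rad 0.000 t 7.1 grip 0.501 F [ 0.2  0.5 -1.3] j6 1.84
```

>>> send_rows(
  rows=[
    {"fingers": 0.8,"xyz": [0,0,0.5],"twist": 0},
    {"fingers": 0.8,"xyz": [0,0,0.5],"twist": 0},
    {"fingers": 0.8,"xyz": [0,0,0],"twist": 0},
  ],
)

```text
t: 7.4
position: [409.0, 317.3, 22.6]
eef_rot: [-3.119, -0.373, -0.0]
contact_force: [-1.1, -1.4, 5.0]
grip_width: 0.504
```

```bash
python3 -c "
from h import *
go(409.3,317,22.5)
"
```

```text
pos [409.  317.3  22.6] yaw 13.6 tool delta [0.2 0.4 0.1] twist rad 0.000 t 7.4 grip 0.504 F [-1.1 -1.4  5. ] j6 1.84
```

>>> send_rows(
  rows=[
    {"fingers": 0.48,"xyz": [0,0,0],"twist": 0},
    {"fingers": 0.4,"xyz": [0,0,0],"twist": 0},
    {"fingers": 0.3,"xyz": [0,0,0],"twist": 0},
    {"fingers": 0.3,"xyz": [0,0,0],"twist": 0},
    {"fingers": 0.3,"xyz": [0,0,-10],"twist": 0},
    {"fingers": 0.2,"xyz": [0,0,-30],"twist": 0},
    {"fingers": 0,"xyz": [0,0,-45],"twist": 0},
    {"fingers": 0,"xyz": [-15,0,-45],"twist": 0},
    {"fingers": 0,"xyz": [-25,0,-30],"twist": 0},
    {"fingers": 0,"xyz": [-20,0,-10],"twist": 0},
  ],
)

```text
t: 8.4
position: [351.6, 304.1, 197.1]
eef_rot: [-3.116, -0.372, -0.01]
contact_force: [0.3, 0.6, -0.0]
grip_width: 0.984
```

```bash
python3 -c "
from h import *
p,d,m=cap('wrist','w4'); W=cloud(d,m)
for r in nets.regions_of('puck','wrist')[:1]:
    P=W[r['region']];print(r['confidence'],r['bbox'],np.nanmean(P,0),np.nanpercentile(P[:,2],[5,50,95]))
go(421,-18,240,50)
"
```

```text
0.57 [298.4, 104.1, 342.5, 151.4] [408.17837336 316.42529986  35.39940993] [34.03393322 35.45033044 36.82695212]
pos [350.1 303.7 195.1] yaw 13.7 tool delta [ -7.1 329.2 -45.5] twist rad -0.634 t 8.5 grip 0.991 F [0.2 0.8 0.2] j6 1.88
```

View pics/w4.png

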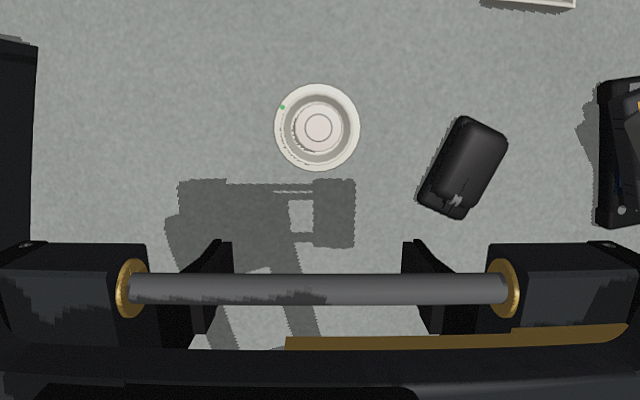

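>>> send_rows(
  rows=[
    {"fingers": 0,"xyz": [0,20,-9],"twist": 0},
    {"fingers": 0,"xyz": [1,40,-9],"twist": 0},
    {"fingers": 0,"xyz": [1,45,-9],"twist": 0},
    {"fingers": 0,"xyz": [1,48,-9],"twist": 0},
    {"fingers": 0,"xyz": [1,48,-9],"twist": 0},
    {"fingers": 0,"xyz": [1,48,0],"twist": 0},
    {"fingers": 0,"xyz": [1,48,0],"twist": 0},
    {"fingers": 0,"xyz": [1,45,0],"twist": 0},
    {"fingers": 0,"xyz": [1,20,0],"twist": -0.1},
    {"fingers": 0,"xyz": [0,0,0],"twist": -0.13},
  ],
)

```text
t: 9.5
position: [444.1, -50.1, 236.3]
eef_rot: [3.056, 0.728, -0.002]
contact_force: [-0.4, 0.2, 0.3]
grip_width: 0.996
```

>>> send_rows(
  rows=[
    {"fingers": 0,"xyz": [0,0,0],"twist": -0.13},
    {"fingers": 0,"xyz": [0,0,0],"twist": -0.13},
    {"fingers": 0,"xyz": [0,0,0],"twist": -0.13},
    {"fingers": 0,"xyz": [0,0,0],"twist": -0.05},
    {"fingers": 0,"xyz": [0,0,0],"twist": 0},
  ],
)

```text
t: 10.0
position: [443.6, -47.2, 236.4]
eef_rot: [-2.823, -1.377, 0.001]
contact_force: [-0.8, -0.4, 0.2]
grip_width: 1.002
```

```bash
cat >> h.py <<'E'
def reg(t,cam,W,n=1,zr=None,mask=None):
    for r in nets.regions_of(t,cam)[:n]:
        g=r['region']; P=W[g]; P=P[~np.isnan(P[:,0])]
        zm=np.median(P[:,2]); lo,hi=zr or (zm-4,zm+4); P=P[(P[:,2]>lo)&(P[:,2]<hi)]
        if len(P)<5: print(t,r['bbox'],zm,'few');continue
        (c,s,a)=cv2.minAreaRect(np.ascontiguousarray(P[:,:2].astype(np.float32)))
        if s[0]<s[1]: s=s[::-1]; a-=90
        print(t,round(r['confidence'],2),np.round(r['bbox']),len(P),'c',np.round(c,1),'s',np.round(s,1),'long axis',round((a+90)%180-90,1),'z',np.round(np.percentile(P[:,2],[5,50,95]),1))
E
python3 -c "
from h import *
go(476.5,-4.7,50,52)
p,d,m=cap('wrist','w5'); W=cloud(d,m)
for t in('camera','battery','terminal','camera_cradle'): reg(t,'wrist',W,2)
"
```

```text
pos [443.6 -47.2 236.4] yaw 52.0 tool delta [ 53.8  -0.  186.4] twist rad 0.000 t 10.0 grip 1.002 F [-0.8 -0.4  0.2] j6 0.38
camera 0.86 [289.  82. 349. 176.] 5060 c [479.4  -3.6] s [83.7 53.6] long axis 49.2 z [70.  71.8 73.3]
camera 0.66 [619. 158. 639. 205.] 286 c [ 736.  -276.9] s [53.5  9.7] long axis 44.4 z [15.3 19.1 22.3]
battery 0.78 [276.  67. 365. 191.] 2029 c [476.3  -8.8] s [118.1  60. ] long axis 35.2 z [43.6 45.7 47.1]
terminal 0.6 [255.  60. 380. 216.] 2488 c [467.9 -14.3] s [159.5  68.9] long axis 24.1 z [19.4 21.6 23.2]
camera_cradle 0.64 [470.  80. 585. 199.] 5321 c [ 658.4 -162.7] s [107.2  79.2] long axis 16.0 z [ 6.3  7.9 10. ]
```

View pics/w5.png

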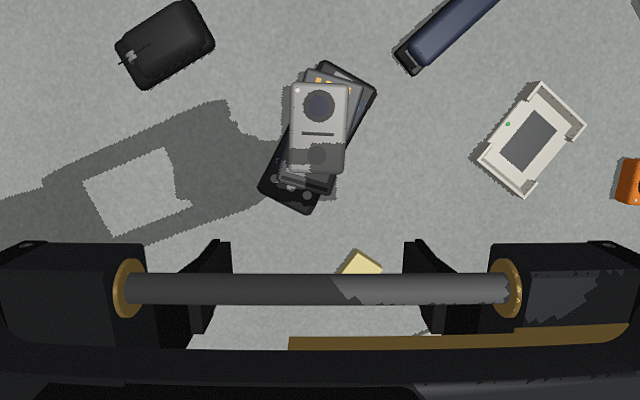

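The camera lies clear on top at (319,128), and its measured size of 83.7 x 53.6 mm matches. The camera cradle is at (528,140). I'm now going to grasp the camera across its short side.

>>> send_rows(
  newtons=20,
  rows=[
    {"fingers": 0,"xyz": [18,0.5,25],"twist": 0},
    {"fingers": 0,"xyz": [20,0.5,40],"twist": 0},
    {"fingers": 0,"xyz": [18.4,0.4,40],"twist": 0},
    {"fingers": 0,"xyz": [0,0,35],"twist": 0.049},
    {"fingers": 0,"xyz": [0,0,20],"twist": 0},
    {"fingers": 0,"xyz": [0,0,12],"twist": 0},
    {"fingers": 0,"xyz": [0,0,8],"twist": 0},
    {"fingers": 0,"xyz": [0,0,4],"twist": 0},
    {"fingers": 0,"xyz": [0,0,0],"twist": 0},
  ],
)

```text
t: 11.15
position: [479.8, -3.5, 53.5]
eef_rot: [2.856, 1.307, 0.001]
contact_force: [-0.3, 0.4, 0.1]
grip_width: 1.003
```

```bash
python3 -c "
from h import *
go(479.4,-3.6,50,49.2)
"
```

```text
pos [479.8  -3.5  53.5] yaw 49.2 tool delta [-0.4 -0.2  3.5] twist rad -0.000 t 11.15 grip 1.003 F [-0.3  0.4  0.1] j6 0.54
```

>>> send_rows(
  rows=[
    {"fingers": 0,"xyz": [0,0,3],"twist": 0},
    {"fingers": 0.25,"xyz": [0,0,0],"twist": 0},
    {"fingers": 0.36,"xyz": [0,0,0],"twist": 0},
    {"fingers": 0.7,"xyz": [0,0,0],"twist": 0},
    {"fingers": 0.7,"xyz": [0,0,0],"twist": 0},
    {"fingers": 0.7,"xyz": [0,0,0],"twist": 0},
    {"fingers": 0.7,"xyz": [0,0,0],"twist": 0},
    {"fingers": 0.7,"xyz": [0,0,0],"twist": 0},
  ],
)

```text
t: 11.95
position: [479.4, -3.2, 50.1]
eef_rot: [-2.856, -1.308, -0.0]
contact_force: [-0.4, 1.4, 0.3]
grip_width: 0.618
```

```bash
python3 -c "
from h import *
go(658.4,-162.7,110,16)
"
```

```text
pos [479.4  -3.2  50.1] yaw 49.2 tool delta [ -3.8 239.8 -59.9] twist rad 0.580 t 11.95 grip 0.618 F [-0.4  1.4  0.3] j6 0.54
```

>>> send_rows(
  rows=[
    {"fingers": 0.7,"xyz": [0,0,-3],"twist": 0},
    {"fingers": 0.7,"xyz": [0,0,-10],"twist": 0},
    {"fingers": 0.7,"xyz": [0,0,-20],"twist": 0},
    {"fingers": 0.7,"xyz": [0,15,-20],"twist": 0},
    {"fingers": 0.7,"xyz": [-1,30,-7],"twist": 0},
    {"fingers": 0.7,"xyz": [-1,42,0],"twist": 0},
    {"fingers": 0.7,"xyz": [-1,42,0],"twist": 0},
    {"fingers": 0.7,"xyz": [-1,42,0],"twist": 0},
    {"fingers": 0.7,"xyz": [0,40,0],"twist": 0},
    {"fingers": 0.7,"xyz": [0,22,0],"twist": 0},
  ],
)

```text
t: 12.95
position: [655.1, -161.0, 110.7]
eef_rot: [2.856, 1.305, 0.002]
contact_force: [-1.2, 0.3, -1.6]
grip_width: 0.62
```

>>> send_rows(
  rows=[
    {"fingers": 0.7,"xyz": [0,7,0],"twist": 0.05},
    {"fingers": 0.7,"xyz": [0,0,0],"twist": 0.12},
    {"fingers": 0.7,"xyz": [0,0,0],"twist": 0.13},
    {"fingers": 0.7,"xyz": [0,0,0],"twist": 0.12},
    {"fingers": 0.7,"xyz": [0,0,0],"twist": 0.11},
    {"fingers": 0.7,"xyz": [0,0,10],"twist": 0.05},
    {"fingers": 0.7,"xyz": [0,0,10],"twist": 0},
    {"fingers": 0.7,"xyz": [0,0,0],"twist": 0},
  ],
)

```text
t: 13.75
position: [656.9, -162.6, 88.0]
eef_rot: [-3.109, -0.439, 0.005]
contact_force: [-1.4, 0.0, -0.0]
grip_width: 0.614
```

```bash
python3 -c "
from h import *
go(658.4,-162.7,13,16)
p,d,m=cap('wrist','w6');W=cloud(d,m)
for t in('camera_cradle','camera'): reg(t,'wrist',W,2)
p,d,m=cap('side','s6')
"
```

```text
pos [ 656.9 -162.6   88. ] yaw 16.1 tool delta [ 1.6  0.7 75. ] twist rad 0.001 t 13.75 grip 0.614 F [-1.4  0.  -0. ] j6 0.93
camera_cradle 0.73 [260. 136. 374. 182.] 3312 c [ 697.5 -152.3] s [77.3 31.9] long axis -73.7 z [ 7.6  8.8 11.6]
camera 0.9 [487.  57. 631. 188.] 9339 c [ 767.3 -303.3] s [83.9 53.8] long axis -40.1 z [24.3 26.6 27.9]
```

View pics/w6.png

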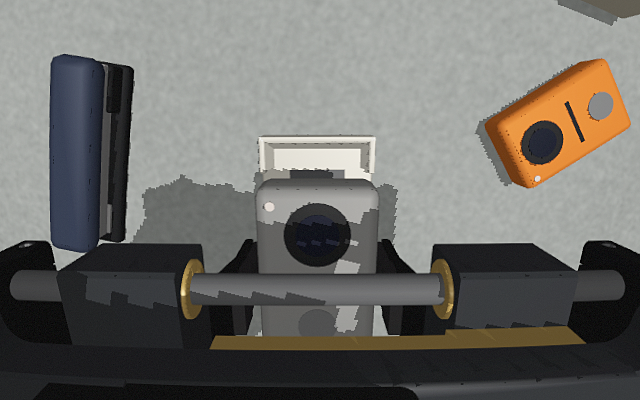

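The wrist picture shows the held camera lined up over its cradle. The cradle spans columns 258–375 and the camera 255–379, so both are centred near 317.

>>> send_rows(
  rows=[
    {"fingers": 0.7,"xyz": [1,0.5,15],"twist": 0},
    {"fingers": 0.7,"xyz": [1,0,20],"twist": 0},
    {"fingers": 0.7,"xyz": [0,0,15],"twist": 0},
    {"fingers": 0.7,"xyz": [0,0,8],"twist": 0},
    {"fingers": 0.7,"xyz": [0,0,6],"twist": 0},
    {"fingers": 0.7,"xyz": [0,0,4],"twist": 0},
    {"fingers": 0.7,"xyz": [0,0,3],"twist": 0},
    {"fingers": 0.7,"xyz": [0,0,1],"twist": 0},
    {"fingers": 0.7,"xyz": [0,0,0],"twist": 0},
  ],
)

```text
t: 14.85
position: [660.8, -163.1, 18.4]
eef_rot: [3.111, 0.436, 0.001]
contact_force: [-1.0, 0.1, -1.3]
grip_width: 0.616
```

```bash
python3 -c "
from h import *
go(659,-162.8,12.1,16)
"
```

```text
pos [ 660.8 -163.1   18.4] yaw 16.0 tool delta [-1.6 -0.8  6.3] twist rad -0.000 t 14.85 grip 0.616 F [-1.   0.1 -1.3] j6 0.93
```

>>> send_rows(
  rows=[
    {"fingers": 0.7,"xyz": [-1.5,-0.5,2],"twist": 0},
    {"fingers": 0.7,"xyz": [0,0,2],"twist": 0},
    {"fingers": 0.7,"xyz": [0,0,1],"twist": 0},
    {"fingers": 0.7,"xyz": [0,0,0.5],"twist": 0},
    {"fingers": 0.7,"xyz": [0,0,0],"twist": 0},
  ],
)

```text
t: 15.35
position: [658.8, -162.9, 12.4]
eef_rot: [-3.111, -0.436, 0.0]
contact_force: [0.6, 0.4, -2.1]
grip_width: 0.62
```

```bash
python3 -c "
from h import *
go(659,-162.8,12.1,16)
"
```

```text
pos [ 658.8 -162.9   12.4] yaw 16.0 tool delta [ 0.2 -0.1  0.3] twist rad -0.001 t 15.35 grip 0.620 F [ 0.6  0.4 -2.1] j6 0.93
```

>>> send_rows(
  rows=[
    {"fingers": 0.7,"xyz": [0,0,0.4],"twist": 0},
    {"fingers": 0.7,"xyz": [0,0,0.4],"twist": 0},
    {"fingers": 0.7,"xyz": [0,0,0],"twist": 0},
  ],
)

```text
t: 15.65
position: [659.0, -163.0, 12.2]
eef_rot: [3.111, 0.437, 0.0]
contact_force: [-1.1, 0.9, 1.6]
grip_width: 0.62
```

>>> send_rows(
  rows=[
    {"fingers": 0.36,"xyz": [0,0,0],"twist": 0},
    {"fingers": 0.25,"xyz": [0,0,0],"twist": 0},
    {"fingers": 0.2,"xyz": [0,0,0],"twist": 0},
    {"fingers": 0.2,"xyz": [0,0,0],"twist": 0},
    {"fingers": 0.2,"xyz": [0,0,-10],"twist": 0},
    {"fingers": 0.2,"xyz": [0,0,-30],"twist": 0},
    {"fingers": 0,"xyz": [-10,0,-45],"twist": 0},
    {"fingers": 0,"xyz": [-25,0,-40],"twist": 0},
    {"fingers": 0,"xyz": [-20,0,-40],"twist": 0},
    {"fingers": 0,"xyz": [-10,0,-30],"twist": 0},
  ],
)

```text
t: 16.65
position: [596.0, -181.6, 210.8]
eef_rot: [3.109, 0.436, 0.004]
contact_force: [0.2, 0.2, 0.2]
grip_width: 0.987
```

```bash
python3 -c "
from h import *
p,d,m=cap('wrist','w7');W=cloud(d,m)
for t in('camera','camera_cradle','battery_cradle'): reg(t,'wrist',W,1)
go(432,-40,236,35.2)
"
```

```text
camera 0.66 [434.   4. 532.  97.] 4712 c [ 769.2 -305.6] s [83.5 54. ] long axis -40.0 z [30.7 32.8 34.3]
camera_cradle 0.66 [274.  64. 355. 173.] 1761 c [ 662.3 -165. ] s [101.1  76.2] long axis 17.2 z [13.6 14.8 20.7]
battery_cradle 0.75 [  0.   3.  56. 129.] 5589 c [639.4 147.1] s [126.2  62.8] long axis 10.3 z [11.3 13.1 14.7]
pos [ 597.  -181.2  208.6] yaw 16.0 tool delta [-119.7 -181.   -28.1] twist rad -0.336 t 16.85 grip 0.998 F [-0.1 -0.  -0.4] j6 0.87
```

View pics/w7.png

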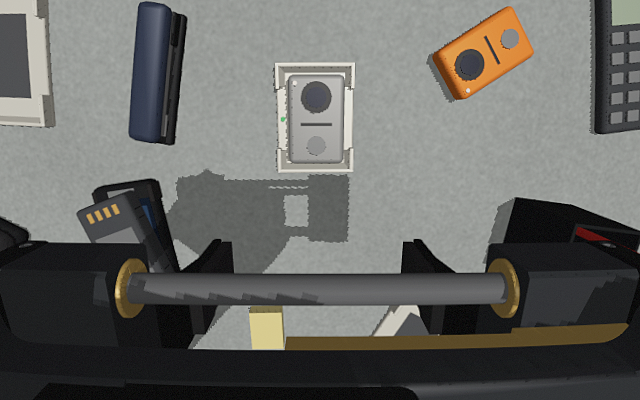

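The camera lies flat and face up in its cradle, at about (316,118). Next is the battery.

>>> send_rows(
  rows=[
    {"fingers": 0,"xyz": [-15,-22,-7],"twist": 0},
    {"fingers": 0,"xyz": [-26,-40,-7],"twist": 0},
    {"fingers": 0,"xyz": [-26,-40,-7],"twist": 0},
    {"fingers": 0,"xyz": [-26,-40,-7],"twist": 0},
    {"fingers": 0,"xyz": [-20,-30,0],"twist": 0},
    {"fingers": 0,"xyz": [-7,-9,0],"twist": -0.08},
    {"fingers": 0,"xyz": [0,0,0],"twist": -0.13},
    {"fingers": 0,"xyz": [0,0,0],"twist": -0.13},
    {"fingers": 0,"xyz": [0,0,0],"twist": 0},
    {"fingers": 0,"xyz": [0,0,0],"twist": 0},
  ],
)

```text
t: 17.85
position: [430.8, -39.6, 233.6]
eef_rot: [-2.993, -0.951, 0.003]
contact_force: [0.4, 0.1, -0.3]
grip_width: 1.004
```

```bash
python3 -c "
from h import *
p,d,m=cap('wrist','w8');W=cloud(d,m)
for t in('battery','terminal','battery_cradle'): reg(t,'wrist',W,1)
go(476.3,-8.8,26.5,35.2)
"
```

```text
battery 0.67 [286.  68. 351. 187.] 7060 c [476.7  -8.8] s [118.   59.9] long axis 35.2 z [44.4 46.1 47.4]
terminal 0.63 [272.  57. 365. 212.] 2552 c [467.5 -14. ] s [158.5  68.6] long axis 23.6 z [19.7 21.8 23.3]
pos [431.2 -39.9 234.4] yaw 35.4 tool delta [ 54.9   0.9 207.9] twist rad 0.003 t 18.05 grip 1.001 F [ 0.1 -0.6 -0.2] j6 0.68
```

View pics/w8.png

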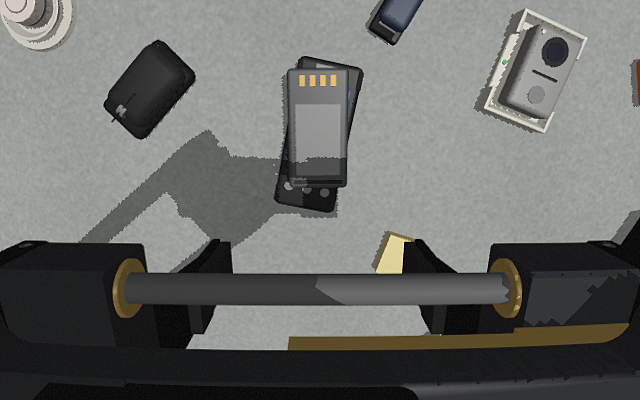

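The battery shows at (318,127), lying over the terminal, and measures 118 x 59.9 mm as it should.

>>> send_rows(
  newtons=25,
  rows=[
    {"fingers": 0,"xyz": [18,0.5,25],"twist": 0},
    {"fingers": 0,"xyz": [20,0.5,40],"twist": 0},
    {"fingers": 0,"xyz": [17,0,42],"twist": 0},
    {"fingers": 0,"xyz": [0,0,40],"twist": 0},
    {"fingers": 0,"xyz": [0,0,25],"twist": 0},
    {"fingers": 0,"xyz": [0,0,17],"twist": 0},
    {"fingers": 0,"xyz": [0,0,10],"twist": 0},
    {"fingers": 0,"xyz": [0,0,4],"twist": 0},
    {"fingers": 0,"xyz": [0,0,0],"twist": 0},
  ],
)

```text
t: 18.95
position: [476.8, -8.9, 31.9]
eef_rot: [2.993, 0.956, 0.0]
contact_force: [-0.0, -0.3, -0.5]
grip_width: 1.001
```

```bash
python3 -c "
from h import *
go(476.7,-8.8,26.2,35.2)
"
```

```text
pos [476.8  -8.9  31.9] yaw 35.4 tool delta [-0.1 -0.1  5.7] twist rad 0.004 t 18.95 grip 1.001 F [-0.  -0.3 -0.5] j6 0.77
```

>>> send_rows(
  rows=[
    {"fingers": 0,"xyz": [0,0,3],"twist": 0.003},
    {"fingers": 0,"xyz": [0,0,2.5],"twist": 0},
    {"fingers": 0.2,"xyz": [0,0,0],"twist": 0},
    {"fingers": 0.29,"xyz": [0,0,0],"twist": 0},
    {"fingers": 0.7,"xyz": [0,0,0],"twist": 0},
    {"fingers": 0.7,"xyz": [0,0,0],"twist": 0},
    {"fingers": 0.7,"xyz": [0,0,0],"twist": 0},
    {"fingers": 0.7,"xyz": [0,0,0],"twist": 0},
    {"fingers": 0.7,"xyz": [0,0,0],"twist": 0},
  ],
)

```text
t: 19.85
position: [476.6, -8.6, 26.4]
eef_rot: [-2.994, -0.952, -0.0]
contact_force: [-1.2, 0.9, 2.9]
grip_width: 0.682
```

```bash
python3 -c "
from h import *
go(639.5,165,100,12.4)
"
```

```text
pos [476.6  -8.6  26.4] yaw 35.3 tool delta [233.3 -47.7 -73.6] twist rad 0.399 t 19.85 grip 0.682 F [-1.2  0.9  2.9] j6 0.77
```

>>> send_rows(
  rows=[
    {"fingers": 0.7,"xyz": [0,0,-3],"twist": 0},
    {"fingers": 0.7,"xyz": [0,0,-10],"twist": 0},
    {"fingers": 0.7,"xyz": [0,0,-22],"twist": 0},
    {"fingers": 0.7,"xyz": [8,-4,-30],"twist": 0},
    {"fingers": 0.7,"xyz": [20,-11,-30],"twist": 0},
    {"fingers": 0.7,"xyz": [32,-18,-25],"twist": 0},
    {"fingers": 0.7,"xyz": [36,-20,0],"twist": 0},
    {"fingers": 0.7,"xyz": [33,-18,0],"twist": 0},
    {"fingers": 0.7,"xyz": [22,-12,0],"twist": 0.05},
    {"fingers": 0.7,"xyz": [0,0,0],"twist": 0.12},
  ],
)

```text
t: 20.85
position: [552.9, 149.1, 146.9]
eef_rot: [-3.063, -0.694, -0.002]
contact_force: [0.7, -0.8, -2.2]
grip_width: 0.684
```

>>> send_rows(
  rows=[
    {"fingers": 0.7,"xyz": [0,0,0],"twist": 0.12},
    {"fingers": 0.7,"xyz": [0,0,0],"twist": 0.11},
    {"fingers": 0.7,"xyz": [0,0,0],"twist": 0},
    {"fingers": 0.7,"xyz": [0,0,0],"twist": 0},
  ],
)

```text
t: 21.25
position: [551.9, 146.1, 146.5]
eef_rot: [3.123, 0.343, 0.0]
contact_force: [-0.1, -0.2, -1.6]
grip_width: 0.689
```

```bash
python3 -c "
from h import *
p,d,m=cap('wrist','w9');W=cloud(d,m)
for t in('battery_cradle','battery'): reg(t,'wrist',W,1,zr=(2,30))
go(639.5,165,100,12.4)
"
```

```text
battery_cradle 0.6 [264.   1. 376. 146.] 14624 c [652.6 166. ] s [110.6  84.6] long axis 11.9 z [ 6.6  8.  16.1]
battery 0.93 [247. 143. 388. 338.] 19 c [601.9 141.1] s [37.7  0.1] long axis -77.5 z [7.1 8.  8.6]
pos [551.9 146.1 146.4] yaw 12.4 tool delta [89.6  0.4 46.4] twist rad 0.001 t 21.4 grip 0.686 F [ 0.1  0.2 -2.2] j6 1.47
```

View pics/w9.png

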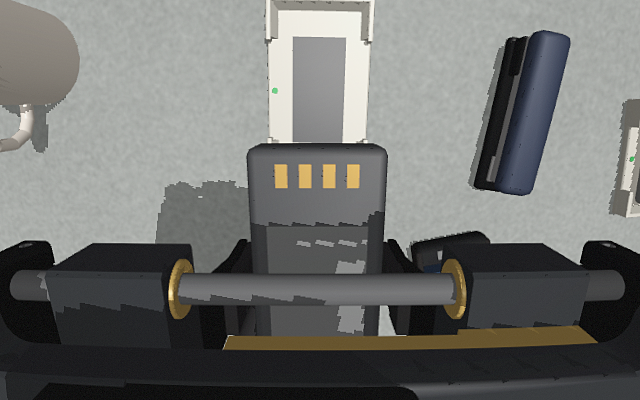

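The battery is held straight. Its cradle starts at (320,70), but the top edge of the picture cuts off the far end, so I'll move forward and look again.

>>> send_rows(
  rows=[
    {"fingers": 0.7,"xyz": [15,1,0],"twist": 0},
    {"fingers": 0.7,"xyz": [25,1,0],"twist": 0},
    {"fingers": 0.7,"xyz": [15,0,0],"twist": 0},
    {"fingers": 0.7,"xyz": [0,0,0],"twist": 0},
    {"fingers": 0.7,"xyz": [0,0,0],"twist": 0},
  ],
)

```text
t: 21.9
position: [605.5, 155.9, 145.8]
eef_rot: [3.123, 0.339, -0.002]
contact_force: [-0.1, -0.8, -3.2]
grip_width: 0.688
```

```bash
python3 -c "
from h import *
p,d,m=cap('wrist','w10');W=cloud(d,m)
for t in('battery_cradle',): reg(t,'wrist',W,1,zr=(2,30)); reg(t,'wrist',W,1,zr=(15,22))
go(638.5,163.2,100,12.)
"
```

```text
battery_cradle 0.59 [260.  70. 370. 143.] 7447 c [680.6 171.9] s [84.4 59.4] long axis -77.9 z [ 6.7  8.2 17.8]
battery_cradle 0.59 [260.  70. 370. 143.] 1179 c [693.2 174.5] s [84.1 33.1] long axis -78.8 z [15.4 17.4 18.8]
pos [605.2 155.9 146.1] yaw 12.4 tool delta [34.1  0.  46. ] twist rad 0.007 t 22.05 grip 0.683 F [-0.1 -0.1 -1.7] j6 1.48
```

View pics/w10.png

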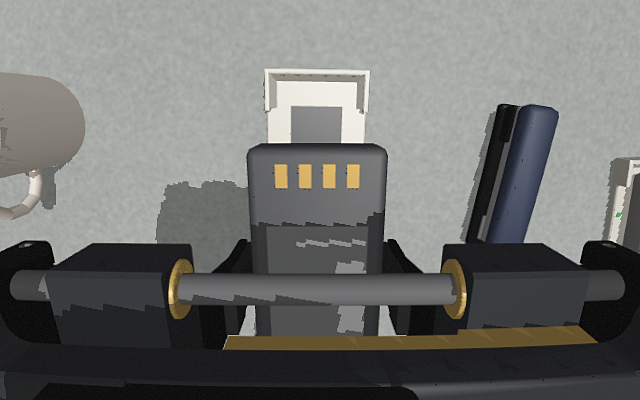

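>>> send_rows(
  rows=[
    {"fingers": 0.7,"xyz": [12,0.3,10],"twist": 0.006},
    {"fingers": 0.7,"xyz": [14,0,20],"twist": 0},
    {"fingers": 0.7,"xyz": [9.6,0,25],"twist": 0},
    {"fingers": 0.7,"xyz": [0,0,25],"twist": 0},
    {"fingers": 0.7,"xyz": [0,0,20],"twist": 0},
    {"fingers": 0.7,"xyz": [0,0,10],"twist": 0},
    {"fingers": 0.7,"xyz": [0,0,6],"twist": 0},
    {"fingers": 0.7,"xyz": [0,0,0],"twist": 0},
    {"fingers": 0.7,"xyz": [0,0,0],"twist": 0},
  ],
)

```text
t: 22.95
position: [641.8, 163.4, 31.6]
eef_rot: [-3.124, -0.329, -0.003]
contact_force: [-0.2, -0.7, -2.8]
grip_width: 0.692
```

```bash
python3 -c "
from h import *
go(640,163.2,12.4,12.)
"
```

```text
pos [641.8 163.4  31.6] yaw 12.0 tool delta [-1.8 -0.2 19.2] twist rad 0.000 t 22.95 grip 0.692 F [-0.2 -0.7 -2.8] j6 1.49
```

>>> send_rows(
  rows=[
    {"fingers": 0.7,"xyz": [-1.5,0,4],"twist": 0},
    {"fingers": 0.7,"xyz": [0,0,5],"twist": 0},
    {"fingers": 0.7,"xyz": [0,0,4],"twist": 0},
    {"fingers": 0.7,"xyz": [0,0,3],"twist": 0},
    {"fingers": 0.7,"xyz": [0,0,1.5],"twist": 0},
    {"fingers": 0.7,"xyz": [0,0,0.7],"twist": 0},
    {"fingers": 0.7,"xyz": [0,0,0],"twist": 0},
    {"fingers": 0.7,"xyz": [0,0,0],"twist": 0},
  ],
)

```text
t: 23.75
position: [639.4, 162.9, 12.4]
eef_rot: [3.124, 0.329, -0.0]
contact_force: [-3.8, -0.7, 3.8]
grip_width: 0.687
```

```bash
python3 -c "
from h import *
go(640,163.2,12.4,12.)
"
```

```text
pos [639.4 162.9  12.4] yaw 12.0 tool delta [ 0.6 -0.2  0. ] twist rad 0.000 t 23.75 grip 0.687 F [-3.8 -0.7  3.8] j6 1.49
```

>>> send_rows(
  rows=[
    {"fingers": 0.29,"xyz": [0,0,0],"twist": 0},
    {"fingers": 0.2,"xyz": [0,0,0],"twist": 0},
    {"fingers": 0.1,"xyz": [0,0,0],"twist": 0},
    {"fingers": 0.1,"xyz": [0,0,0],"twist": 0},
    {"fingers": 0.1,"xyz": [0,0,-10],"twist": 0},
    {"fingers": 0.1,"xyz": [0,0,-30],"twist": 0},
    {"fingers": 0,"xyz": [-10,0,-45],"twist": 0},
    {"fingers": 0,"xyz": [-25,0,-40],"twist": 0},
    {"fingers": 0,"xyz": [-20,0,-40],"twist": 0},
    {"fingers": 0,"xyz": [-5,0,-30],"twist": 0},
  ],
)

```text
t: 24.75
position: [580.1, 150.3, 210.9]
eef_rot: [-3.124, -0.329, -0.005]
contact_force: [0.6, -0.4, 0.4]
grip_width: 0.994
```

>>> send_rows(
  rows=[
    {"fingers": 0,"xyz": [0,0,0],"twist": 0},
  ],
)

```text
t: 24.85
position: [583.5, 150.8, 214.5]
eef_rot: [-3.124, -0.329, -0.018]
contact_force: [0.6, -0.3, 0.2]
grip_width: 1.003
```

```bash
python3 -c "
from h import *
p,d,m=cap('wrist','w11');W=cloud(d,m)
for t in('battery','battery_cradle'): reg(t,'wrist',W,1)
go(418,-36,236,23.6)
"
```

```text
battery 0.96 [284.  66. 349. 189.] 7246 c [637.6 161.9] s [117.7  60. ] long axis 12.0 z [26.8 28.5 29.9]
battery_cradle 0.74 [  0.  50. 122. 183.] 1015 c [607.5 399.5] s [103.8  77.6] long axis 39.4 z [50.1 53.9 57.3]
pos [580.7 150.4 207. ] yaw 12.0 tool delta [-197.9  148.4  -29. ] twist rad -0.202 t 25.0 grip 1.001 F [-0.4 -0.2 -0. ] j6 1.48
```

View pics/w11.png

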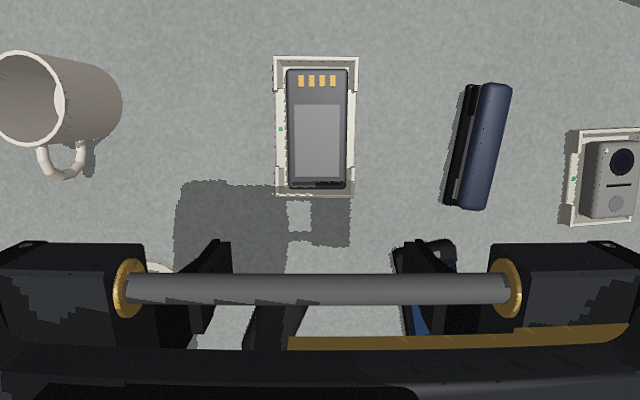

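The battery lies flat in its cradle at (317,128). The arm was still settling when the picture was taken, so I'll recheck its height at the end. Next is the terminal.

>>> send_rows(
  rows=[
    {"fingers": 0,"xyz": [-20,15,-8],"twist": 0},
    {"fingers": 0,"xyz": [-36,27,-8],"twist": 0},
    {"fingers": 0,"xyz": [-36,27,-8],"twist": 0},
    {"fingers": 0,"xyz": [-36,27,-5],"twist": 0},
    {"fingers": 0,"xyz": [-36,27,0],"twist": 0},
    {"fingers": 0,"xyz": [-24,18,0],"twist": 0},
    {"fingers": 0,"xyz": [-10,7,0],"twist": -0.07},
    {"fingers": 0,"xyz": [0,0,0],"twist": -0.13},
    {"fingers": 0,"xyz": [0,0,0],"twist": 0},
    {"fingers": 0,"xyz": [0,0,0],"twist": 0},
  ],
)

```text
t: 26.0
position: [417.5, -35.4, 234.9]
eef_rot: [-3.076, -0.634, 0.003]
contact_force: [-0.2, 0.8, 0.4]
grip_width: 1.0
```

```bash
python3 -c "
from h import *
p,d,m=cap('wrist','w12');W=cloud(d,m)
for t in('terminal','terminal_cradle'): reg(t,'wrist',W,1)
go(467.5,-14,4.5,23.6)
"
```

```text
terminal 0.92 [281.  50. 349. 202.] 9239 c [468.3 -13.7] s [157.9  67.9] long axis 23.5 z [20.3 22.2 23.6]
terminal_cradle 0.92 [527. 198. 618. 245.] 1525 c [ 469.2 -348.8] s [82.9 69.3] long axis 73.9 z [ 6.1  7.9 10.7]
pos [417.9 -35.2 235.5] yaw 23.4 tool delta [ 54.2   0.4 230.9] twist rad -0.003 t 26.15 grip 0.999 F [ 1.  -0.4  0.7] j6 0.89
```

View pics/w12.png

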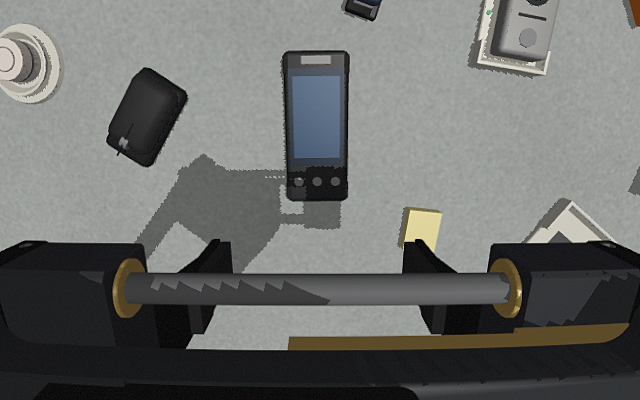

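The terminal lies alone at (316,126), measuring 158 x 68 mm, so the grasp is clear.

>>> send_rows(
  newtons=30,
  rows=[
    {"fingers": 0,"xyz": [18,0.3,25],"twist": 0},
    {"fingers": 0,"xyz": [20,0,40],"twist": 0},
    {"fingers": 0,"xyz": [16.8,0,42],"twist": 0},
    {"fingers": 0,"xyz": [0,0,40],"twist": 0},
    {"fingers": 0,"xyz": [0,0,35],"twist": 0},
    {"fingers": 0,"xyz": [0,0,20],"twist": 0},
    {"fingers": 0,"xyz": [0,0,12],"twist": 0},
    {"fingers": 0,"xyz": [0,0,6],"twist": 0},
    {"fingers": 0,"xyz": [0,0,4],"twist": 0},
    {"fingers": 0,"xyz": [0,0,0],"twist": 0},
  ],
)

```text
t: 27.15
position: [469.0, -14.1, 12.6]
eef_rot: [3.076, 0.639, 0.002]
contact_force: [0.1, 0.1, -0.1]
grip_width: 1.001
```

```bash
python3 -c "
from h import *
go(468.3,-13.7,4.5,23.5)
"
```

```text
pos [469.  -14.1  12.6] yaw 23.5 tool delta [-0.5 -0.7  8.1] twist rad -0.001 t 27.15 grip 1.001 F [ 0.1  0.1 -0.1] j6 0.96
```

>>> send_rows(
  rows=[
    {"fingers": 0,"xyz": [-0.4,-0.4,4],"twist": 0},
    {"fingers": 0,"xyz": [0,0,3],"twist": 0},
    {"fingers": 0,"xyz": [0,0,0],"twist": 0},
    {"fingers": 0.1,"xyz": [0,0,0],"twist": 0},
    {"fingers": 0.2,"xyz": [0,0,0],"twist": 0},
    {"fingers": 0.6,"xyz": [0,0,0],"twist": 0},
    {"fingers": 0.6,"xyz": [0,0,0],"twist": 0},
    {"fingers": 0.6,"xyz": [0,0,0],"twist": 0},
    {"fingers": 0.6,"xyz": [0,0,0],"twist": 0},
  ],
)

```text
t: 28.05
position: [467.8, -13.6, 5.2]
eef_rot: [-3.076, -0.639, 0.0]
contact_force: [-1.3, 1.3, 2.5]
grip_width: 0.777
```

```bash
python3 -c "
from h import *
go(325,-330,130,-12.6)
"
```

```text
pos [467.8 -13.6   5.2] yaw 23.5 tool delta [-257.   233.3 -124.9] twist rad 0.630 t 28.05 grip 0.777 F [-1.3  1.3  2.5] j6 0.96
```

>>> send_rows(
  rows=[
    {"fingers": 0.6,"xyz": [0,0,-3],"twist": 0},
    {"fingers": 0.6,"xyz": [0,0,-10],"twist": 0},
    {"fingers": 0.6,"xyz": [0,0,-22],"twist": 0},
    {"fingers": 0.6,"xyz": [-8,8,-35],"twist": 0},
    {"fingers": 0.6,"xyz": [-19,20,-35],"twist": 0},
    {"fingers": 0.6,"xyz": [-25,27,-30],"twist": 0},
    {"fingers": 0.6,"xyz": [-30,32,-15],"twist": 0},
    {"fingers": 0.6,"xyz": [-31,33,-5],"twist": 0},
    {"fingers": 0.6,"xyz": [-31,33,0],"twist": 0},
    {"fingers": 0.6,"xyz": [-31,33,0],"twist": 0},
  ],
)

```text
t: 29.05
position: [380.5, -255.8, 161.0]
eef_rot: [3.074, 0.639, 0.001]
contact_force: [0.7, -0.3, -3.9]
grip_width: 0.775
```

>>> send_rows(
  rows=[
    {"fingers": 0.6,"xyz": [-30,32,0],"twist": 0},
    {"fingers": 0.6,"xyz": [-20,21,0],"twist": 0},
    {"fingers": 0.6,"xyz": [-8.5,8.4,0],"twist": 0.05},
    {"fingers": 0.6,"xyz": [0,0,0],"twist": 0.12},
    {"fingers": 0.6,"xyz": [0,0,0],"twist": 0.13},
    {"fingers": 0.6,"xyz": [0,0,0],"twist": 0.13},
    {"fingers": 0.6,"xyz": [0,0,0],"twist": 0.12},
    {"fingers": 0.6,"xyz": [0,0,0],"twist": 0.08},
    {"fingers": 0.6,"xyz": [0,0,0],"twist": 0},
    {"fingers": 0.6,"xyz": [0,0,0],"twist": 0},
  ],
)

```text
t: 30.05
position: [352.3, -333.2, 160.1]
eef_rot: [-3.123, 0.342, 0.0]
contact_force: [0.9, -0.1, -3.5]
grip_width: 0.779
```

```bash
python3 -c "
from h import *
p,d,m=cap('wrist','w13');W=cloud(d,m)
for t in('terminal_cradle',): reg(t,'wrist',W,1,zr=(2,30));reg(t,'wrist',W,1,zr=(15,22))
go(411,-347,130,-12.6)
"
```

```text
terminal_cradle 0.63 [261.   8. 372.  96.] 9279 c [ 471.  -357.9] s [92.7 66.9] long axis 77.7 z [ 6.7  8.2 17.8]
terminal_cradle 0.63 [261.   8. 372.  96.] 1327 c [ 482.9 -360.9] s [92.1 42.8] long axis 77.3 z [15.3 17.4 18.9]
pos [ 352.2 -333.5  160. ] yaw -12.5 tool delta [60.3  0.4 30. ] twist rad 0.001 t 30.2 grip 0.776 F [-0.4  0.2 -2.8] j6 0.87
```

View pics/w13.png

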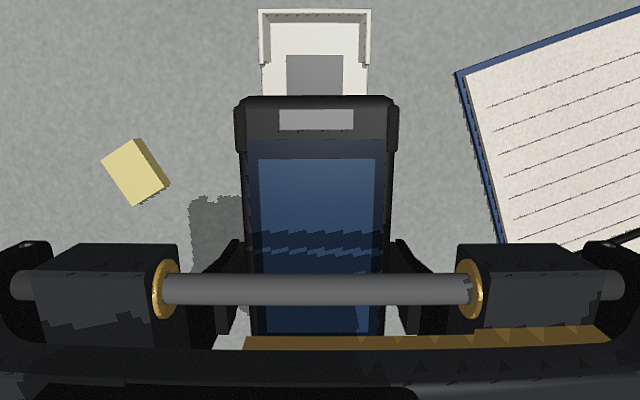

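The terminal is held straight, with its cradle ahead at (316,50). The cradle centre works out at about (413.5, -345.5), axis -12.4°.

>>> send_rows(
  rows=[
    {"fingers": 0.6,"xyz": [15,-0.5,10],"twist": 0},
    {"fingers": 0.6,"xyz": [25,-0.5,20],"twist": 0},
    {"fingers": 0.6,"xyz": [22,-0.5,30],"twist": 0},
    {"fingers": 0.6,"xyz": [0,0,30],"twist": 0},
    {"fingers": 0.6,"xyz": [0,0,20],"twist": 0},
    {"fingers": 0.6,"xyz": [0,0,10],"twist": 0},
    {"fingers": 0.6,"xyz": [0,0,6],"twist": 0},
    {"fingers": 0.6,"xyz": [0,0,0],"twist": 0},
    {"fingers": 0.6,"xyz": [0,0,0],"twist": 0},
  ],
)

```text
t: 31.1
position: [413.7, -346.7, 35.3]
eef_rot: [3.121, -0.345, 0.003]
contact_force: [0.1, 0.4, -2.5]
grip_width: 0.777
```

```bash
python3 -c "
from h import *
go(413.4,-345.5,13.2,-12.4)
cap('wrist','w14')
"
```

```text
pos [ 413.7 -346.7   35.3] yaw -12.6 tool delta [-0.6 -1.1 22.1] twist rad -0.004 t 31.1 grip 0.777 F [ 0.1  0.4 -2.5] j6 0.95
```

View pics/w14.png

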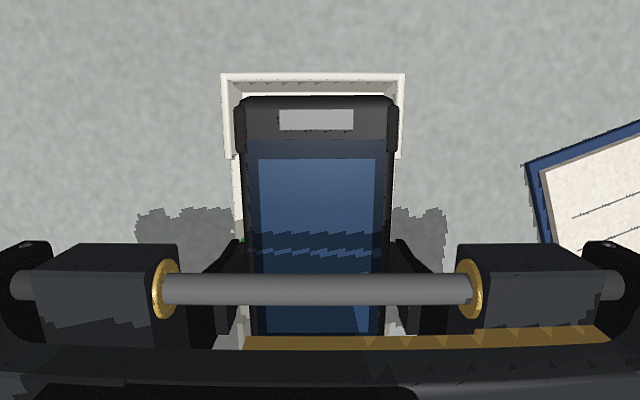

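The terminal spans columns 236–397 and the cradle 221–406, so I'll shift about 1 mm to the left and then lower.

>>> send_rows(
  rows=[
    {"fingers": 0.6,"xyz": [0,-1.2,4],"twist": -0.003},
    {"fingers": 0.6,"xyz": [0,0,6],"twist": 0},
    {"fingers": 0.6,"xyz": [0,0,5],"twist": 0},
    {"fingers": 0.6,"xyz": [0,0,3],"twist": 0},
    {"fingers": 0.6,"xyz": [0,0,1.5],"twist": 0},
    {"fingers": 0.6,"xyz": [0,0,1],"twist": 0},
    {"fingers": 0.6,"xyz": [0,0,0],"twist": 0},
    {"fingers": 0.6,"xyz": [0,0,0],"twist": 0},
  ],
)

```text
t: 31.95
position: [413.4, -344.8, 13.7]
eef_rot: [3.123, -0.34, 0.0]
contact_force: [0.2, -0.6, -2.9]
grip_width: 0.777
```

```bash
python3 -c "
from h import *
go(413.4,-345.5,13.2,-12.4)
"
```

```text
pos [ 413.4 -344.8   13.7] yaw -12.4 tool delta [0.1 0.7 0.5] twist rad -0.001 t 31.95 grip 0.777 F [ 0.2 -0.6 -2.9] j6 0.95
```

>>> send_rows(
  rows=[
    {"fingers": 0.6,"xyz": [0,0.3,0.5],"twist": 0},
    {"fingers": 0.6,"xyz": [0,0,0.5],"twist": 0},
    {"fingers": 0.6,"xyz": [0,0,0],"twist": 0},
  ],
)

```text
t: 32.25
position: [413.4, -345.1, 13.2]
eef_rot: [3.123, -0.341, 0.0]
contact_force: [-1.4, 2.3, 2.6]
grip_width: 0.78
```

Contact is made, so I'm opening the fingers and backing away.

>>> send_rows(
  rows=[
    {"fingers": 0.2,"xyz": [0,0,0],"twist": 0},
    {"fingers": 0.1,"xyz": [0,0,0],"twist": 0},
    {"fingers": 0,"xyz": [0,0,0],"twist": 0},
    {"fingers": 0,"xyz": [0,0,0],"twist": 0},
    {"fingers": 0,"xyz": [0,0,-10],"twist": 0},
    {"fingers": 0,"xyz": [0,0,-30],"twist": 0},
    {"fingers": 0,"xyz": [-5,0,-45],"twist": 0},
    {"fingers": 0,"xyz": [-15,5,-45],"twist": 0},
    {"fingers": 0,"xyz": [-20,10,-45],"twist": 0},
    {"fingers": 0,"xyz": [-15,5,-30],"twist": 0},
  ],
)

```text
t: 33.25
position: [355.2, -353.7, 221.9]
eef_rot: [3.119, -0.34, 0.005]
contact_force: [0.3, -1.0, 0.6]
grip_width: 0.999
```

>>> send_rows(
  rows=[
    {"fingers": 0,"xyz": [0,0,0],"twist": 0},
    {"fingers": 0,"xyz": [0,0,0],"twist": 0},
    {"fingers": 0,"xyz": [0,0,0],"twist": 0},
  ],
)

```text
t: 33.55
position: [355.1, -351.9, 216.2]
eef_rot: [-3.122, 0.34, 0.002]
contact_force: [-0.2, 0.4, -0.1]
grip_width: 1.004
```

```bash
python3 -c "
from h import *
p,d,m=cap('wrist','w15');W=cloud(d,m)
for t in('terminal','terminal_cradle'): reg(t,'wrist',W,1)
go(350,-345,300)
p,d,m=cap('top','t15');W=cloud(d,m)
for t in('puck','camera','battery','terminal','mug','pen_pot'): reg(t,'top',W,2)
"
```

```text
terminal 0.66 [257.  45. 335. 208.] 10729 c [ 413.7 -345.1] s [158.   68.1] long axis -12.1 z [27.6 29.5 30.9]
terminal_cradle 0.73 [252.  29. 346. 219.] 2683 c [ 416.5 -344.9] s [180.9  91.2] long axis -13.2 z [ 6.9  8.3 14. ]
pos [ 355.1 -351.7  215.6] yaw -12.4 tool delta [ -6.6  -5.6 -84.3] twist rad 0.000 t 33.7 grip 1.001 F [ 0.4 -0.4  0.1] j6 0.85
camera 0.66 [359. 159. 386. 197.] 444 c [ 656.2 -164. ] s [83.5 53.3] long axis 16.6 z [28.9 32.3 35.5]
camera 0.57 [406. 123. 440. 153.] 413 c [ 763.  -303.7] s [82.7 52.7] long axis -40.4 z [21.  24.3 27.5]
battery 0.9 [249. 165. 278. 206.] 693 c [636.4 160.9] s [118.2  59.7] long axis 12.0 z [26.7 29.8 33.2]
terminal 0.75 [422. 231. 461. 288.] 874 c [ 411.  -344.2] s [157.5  67.7] long axis -12.2 z [25.3 28.8 32. ]
mug 0.96 [151. 176. 192. 223.] 56 c [607.7 412.3] s [96.2 78.5] long axis -21.0 z [31.8 35.5 38.8]
mug 0.69 [460. 177. 504. 204.] 57 c [ 606.7 -443.3] s [74.4 69.7] long axis -80.4 z [56.4 59.3 63.4]
pen_pot 0.64 [458. 175. 504. 203.] 57 c [ 607.9 -443.3] s [75.3 71.5] long axis -81.9 z [56.2 59.2 63. ]
```

View pics/w15.png

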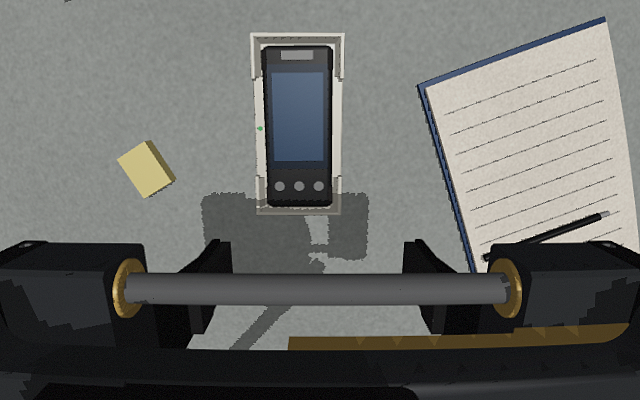

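View pics/t15.png

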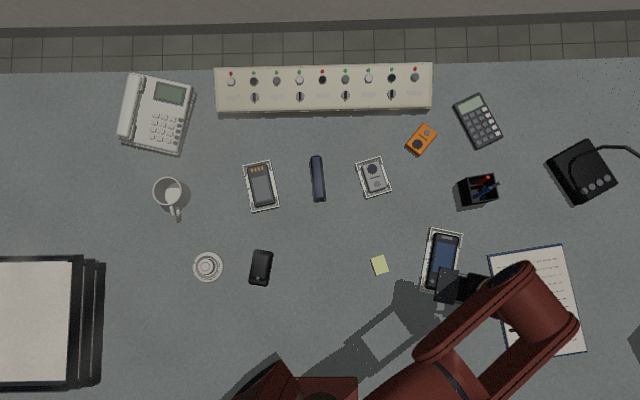

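All four devices show in their cradles, and the mug at (168,192) and pen pot at (478,190) are where they started. As a last check I'll measure how flat each device lies and how high its face is.

```bash
python3 -c "
from h import *
z=np.load('pics/t15.npz'); m=dict(zip(('fx','fy','cx','cy','k1'),z['k'])); m['pose']=z['pose']; W=cloud(z['d'],m)
spec={'camera':(656.2,-164,16.4,34,22,38),'battery':(636.4,160.9,12,52,25,38),'terminal':(411,-344.2,-12.3,70,28,38),'puck':(405,314,0,12,12,45),'puckcradlefloorref':(0,0,0,1,1,1)}
for n,(x,y,a,hx,hy,hi) in spec.items():
    a=np.radians(a); D=W[...,:2]-[x,y]; u=D@[np.cos(a),np.sin(a)]; v=D@[-np.sin(a),np.cos(a)]
    g=(abs(u)<hx)&(abs(v)<hy)&(W[...,2]>18)&(W[...,2]<hi)
    if g.sum()<10: continue
    A=np.c_[u[g],v[g],np.ones(g.sum())]; c,*_=np.linalg.lstsq(A,W[...,2][g],rcond=None); print(n,g.sum(),'tilt deg',np.degrees(c[:2]).round(2),'z',c[2].round(1))
# desk plane
g=(abs(W[...,2])<6)&(W[...,0]>350)&(W[...,0]<750)&(abs(W[...,1])<350)
A=np.c_[W[g][:,:2],np.ones(g.sum())]; c,*_=np.linalg.lstsq(A,W[g][:,2],rcond=None); print('desk tilt',np.degrees(c[:2]).round(2),[float((np.array([x,y,1])@c).round(1)) for x,y in((656,-164),(636,161),(411,-344),(405,314))])
a=np.load('pics/top1.npz')['p'].astype(int);b=z['p'].astype(int)
for n,(r0,r1,c0,c1) in {'mug':(170,225,148,195),'pot':(170,212,452,506)}.items(): print(n,abs(a-b)[r0:r1,c0:c1].mean())
"
```

```text
camera 350 tilt deg [-0.36 -1.03] z 32.4
battery 621 tilt deg [-0.45  0.28] z 30.5
terminal 771 tilt deg [-0.1  -0.12] z 29.1
puck 71 tilt deg [-1.16 -3.84] z 34.5
desk tilt [-0.04 -0.01] [-1.2, -1.2, -1.0, -1.1]
mug 7.544294003868472
pot 6.213697824808936
```

```bash
python3 -c "
from h import *
a=np.load('pics/top1.npz')['p'].astype(int);b=np.load('pics/t15.npz')['p'].astype(int)
print('phone',abs(a-b)[75:155,115:195].mean(),'desk',abs(a-b)[290:330,150:220].mean())
print(job_done(), bot.sense()['t'])
"
```

```text
phone 8.200208333333334 desk 7.674047619047619
the job is handed in; nothing more can be done
the job is handed in; nothing more can be done
```

All four devices are in their own cradles, face up, and the job is handed in at about 34 s on the robot's clock. I took the pile apart from the top: puck, camera, battery, then terminal. Each was lowered until a light contact showed (under 10 N) before the fingers opened.

**Seating:** in the last top picture, after allowing for that camera's 1.2 mm low reading on the desk, every top face is within 0.5 mm of its fully-home height:

| Device | Measured top (mm) | Fully home (mm) |
|---|---|---|
| Puck | 35.6 | 36 |
| Camera | 33.6 | 34 |
| Battery | 31.7 | 32 |
| Terminal | 30.1 | 30 |

**Flatness:** the battery and terminal fit level to within 0.5° and the camera to about 1°. The puck's fit gave 3.8°, but it rests on only 71 depth pixels, so I take that as noise. I did not take a second reading.

**Disagreements:**
- **Positions:** the top camera put device positions up to about 3 mm from the wrist camera. I placed the devices by the wrist camera.
- **Battery height:** the wrist picture taken just after release read the battery 3.5 mm low because the arm was still settling. The later top picture did not show this.

**Mug and pen pot:** both look unmoved. Their picture patches changed no more than untouched parts of the scene.

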